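# Snap two chromatography columns into the clip rack

### The job

Put the two loose chromatography columns away in the clip rack: snap the long one into the rail whose two clips stand far apart and the short one into the empty rail with the close-set clips, each pressed fully home in both of its clips and centred along its rail, with the clips on the bare tube between the end fittings. Leave the column already stored in the rack in its clips, and do not disturb the other things on the table.

Things in the scene. Friction and masses are not known exactly. Their poses are not given: they have to be found in the camera images.
- long_column_mid (a point): chromatography column, a bare pale metal tube of 11 mm diameter with a hexagonal end fitting (18 mm wide, 16 mm high as it lies) and a blue plug at each end; 177 mm long over all, bare tube 118 mm between the fittings. This point is the middle of the tube, on its axis, 8 mm above the table as it lies; its y axis runs along the column (both ends are alike). Loose, 0.16 kg or so.
- short_column_mid (a point): chromatography column, a bare pale metal tube of 11 mm diameter with a hexagonal end fitting (18 mm wide, 16 mm high as it lies) and a blue plug at each end; 127 mm long over all, bare tube 68 mm between the fittings. This point is the middle of the tube, on its axis, 8 mm above the table as it lies; its y axis runs along the column (both ends are alike). Loose, 0.16 kg or so.
- stored_column_mid (a point): chromatography column, a bare pale metal tube of 11 mm diameter with a hexagonal end fitting (18 mm wide, 16 mm high as it lies) and a blue plug at each end; same as the short one. This point is the middle of the tube, on its axis, at the height of its seat; its y axis runs along the column (both ends are alike). It already lies snapped in a close-set pair of clips on the rack and stays there.
- wide_rail_seat (a point): grey strip 30 mm wide, 6 mm thick, 112 mm long, fixed on the rack board, with two spring clips 90 mm apart (at y = -45 and +45 mm); the rail for the long column. Point: where the middle of a seated column's tube axis lies, 30 mm above the rail's underside, 24 mm above the strip, 40 mm above the table; y runs along the rail through both clips, x across, z up.
- wide_rail: The wide rail's body (origin under its middle, 10 mm above the table; same axes). Every clip, here and on the other rails, is 6 mm long along y: two sprung steel jaws with lips that close over the tube and flares above them that guide it in, 18 mm apart at the top, 17 mm above the seat. Between the two clips nothing stands above the strip: fingers fit there.
- free_rail_seat (a point): grey strip 30 mm wide, 6 mm thick, 76 mm long, fixed on the rack board, with two spring clips 54 mm apart (at y = -27 and +27 mm); empty, the rail for the short column. Point: where the middle of a seated column's tube axis lies, 30 mm above the rail's underside, 24 mm above the strip, 40 mm above the table; y runs along the rail through both clips, x across, z up.
- free_rail: The free rail's body (origin under its middle, 10 mm above the table). A tube merely laid in the flares stays about 9 mm above the seat; pushed straight down with some 5 to 15 N it spreads the jaws, snaps past the lips and rests on a saddle, its axis at the seat height, held down by the lips.
- taken_rail_seat (a point): grey strip 30 mm wide, 6 mm thick, 76 mm long, fixed on the rack board, with two spring clips 54 mm apart (at y = -27 and +27 mm); the stored column lies in it. Point: where the middle of a seated column's tube axis lies, 30 mm above the rail's underside, 24 mm above the strip, 40 mm above the table; y runs along the rail through both clips, x across, z up.
- rack: the rack board, white, 144 x 130 mm, top 10 mm above the table, fixed; origin under its centre on the table. It carries the three rails side by side along its x axis, 55 mm apart, in any order, all parallel to its y axis: open the fingers little beside a neighbour. Tall equipment stands behind it beyond x = 0.6 and hoses hang on its left at y = 0.35 to 0.43.
- stopper: cork-coloured tapered stopper, 24 mm wide, 24 mm high, standing; origin under its centre. Bystander.
- vial: small amber screw-cap vial, 18 mm wide, 49 mm high, standing; origin under its centre. Bystander.
- timer: white bench timer, 60 x 66 x 18 mm, lying flat; origin under its centre. Bystander.
Not all that is in view belongs to the job. What is shaped like the part that bears short_column_mid but red is not meant.

How it is judged (in metres and radians):
At the end, for the whole second after the job is handed in: The long column lies in the wide rail, the short column in the free close-set rail and the stored column still in its own: each tube's middle within 4 mm across the rail, 7 mm (the long column 10 mm) along it and 2.5 mm in height of its seat, and its axis within 0.05 rad of the rail's (x of long_column_mid in the frame of wide_rail_seat between -0.004 and 0.004 m and y of long_column_mid in the frame of wide_rail_seat between -0.01 and 0.01 m and z of long_column_mid in the frame of wide_rail_seat between -0.0025 and 0.0025 m and angle between the y axis of long_column_mid and the y axis of wide_rail_seat, either way round below 0.05 rad and x of short_column_mid in the frame of free_rail_seat between -0.004 and 0.004 m and y of short_column_mid in the frame of free_rail_seat between -0.007 and 0.007 m and z of short_column_mid in the frame of free_rail_seat between -0.0025 and 0.0025 m and angle between the y axis of short_column_mid and the y axis of free_rail_seat, either way round below 0.05 rad and x of stored_column_mid in the frame of taken_rail_seat between -0.004 and 0.004 m and y of stored_column_mid in the frame of taken_rail_seat between -0.007 and 0.007 m and z of stored_column_mid in the frame of taken_rail_seat between -0.0025 and 0.0025 m and angle between the y axis of stored_column_mid and the y axis of taken_rail_seat, either way round below 0.05 rad); the robot touches nothing.
It fails at once if a bystander is pushed more than 25 mm or knocked over (distance of any of stopper, vial, timer from where it was at the start of the episode above 0.025 m or angle between any of stopper, vial, timer's own z axis and vertical above 0.5 rad).
It fails at once if the stored column is pulled out of its clips (moved more than 15 mm) (distance of stored_column_mid from where it was at the start of the episode above 0.015 m).
It also fails if it takes over 70 s, if anything falls off the work surface, if the arm or the gripper's body presses on something with over 40 N, if the wrist force passes 120 N, or if a joint passes its speed limit or range.

### The arm

A 6-joint arm with a two-finger parallel gripper is mounted at the origin on a cart in front of the work surface, level with it; the furniture and walls round the work are solid. World frame = base frame: x ahead of the robot, y to its left, z up, the work surface at z = 0. Lengths are in mm, angles in rad, forces in N, time in s.
With the tool pointing down it reaches from about 325 to 775 mm from the base axis. Payload 5.5 kg.
Tool frame: the origin (TCP) lies at the centre of the arm's flange, where the gripper is bolted on; the fingertips stand 173 mm ahead of it and the grasp point (between the pads) lies 155 mm ahead of it; z points along the fingers, y is the line along which they close (so a half turn about z gives the same grasp; the last joint's range is limited). The gripper opens to 85 mm and grips with 20 to 120 N. Pads are 22 mm wide; open, the fingers measure 114 mm over their backs; the gripper's body (76 mm by 85 mm) begins 54 mm behind the grasp point. The pads swing forward as they close: fully open they stand 13 mm farther back than shut.
Start: joints at [1.291, 0.091, 1.231, -0, 1.82, -0.057], TCP at [132.58, 585.184, 404.675] pointing down, gripper open.
Joint ranges: [-2.87, 2.87], [-0.86, 2.18], [0.17, 2.46], [-1.51, 4.65], [0.06, 2.69], [-2.65, 2.65]. Speed limits (rad/s): [2.57, 2.57, 3.01, 3.14, 3.14, 3.14].

### API

Orientations are given as a 3x3 rotation matrix whose columns are the frame's x, y, z axes.
In Python, from plant import telemetry, camera, camera_model, sign_off, trace, pinpoint gives the robot as it stands.
- The arm moves only by the tool jog_arm, never from a script. Its argument "rows" is a list of rows, each a list of 3 entries, a list of its own where there are three numbers: the shift along the tool's x, y, z in m, then the turn, a rotation vector about the tool's x, y, z in rad, then the finger opening in m, from 0 to 0.0854. In form: [[[tx, ty, tz], [rx, ry, rz], gripper], ...]. A call has 1 to 20 rows; each row shifts and turns the commanded pose from where the row before left it, along the tool's axes as they then stand; what a row does not reach is not made up. A row lasts 1/10 s, in which the tool goes at most 50 mm and 8.59 degrees, less where a joint would pass 70% of its speed; a pose out of reach is approached as far as the arm can. A call is refused whole if a number of a shift passes 0.05 or a number of a turn 0.15, either way. A call with a gripper value outside its range is refused whole. The fingers move at their own pace and stop on an object; "squeeze" is the grip in N (left out, the last holds). Time passes only in rows, so rows that do not move let the fingers close. It gives the time, the measured TCP pose, the force, the opening and the grip force at its end, in the units of the state.
- telemetry.state(): the state, without advancing time (a new reading comes with each control period).
- camera(name): name is "side" or "top"; returns the picture (400x640x3 uint8, red, green, blue); there is no depth.
- camera_model(name): a dict with "K" (3x3 intrinsics, pixels), "world_to_cam" (4x4, takes a point from world to camera coordinates). Camera axes: x right, y down, z forward; pixel columns grow to the right and rows downward; lengths in mm; the calibration is good to about 2 mm. A picture is of the moment at which its call begins. camera_model takes no time and is no camera call.
- sign_off(): hands the job in; it is judged then, once.
Trained networks look in the newest picture that a camera, given by its name, has taken for a name from the list of things; names that differ only in an ending like _2 or _b are one class to them, and where a whole thing is asked for, a point or a joint stands for the part that bears it (a point fixed in the world has none). Each returns a list of dicts, best first, with "p" (0 to 1); they miss things now and then, are a little off and sometimes report something else, mostly with a low value. They report only what shows in the picture. A call takes as long as a camera call. They do not tell look-alikes from the thing itself.
- trace(camera, target): "pixels" (400x640 bool, what is visible of it).
- pinpoint(camera, target): "position" ([x, y, z] in mm, in world coordinates, good to about 4 mm: a listed point, or the origin of a listed thing).
The state is a dict: "clock": time; "joint_positions": joint angles; "joint_velocities": joint speeds; "joint_torque": joint torques, N m; "ee_pos": TCP position; "tool_rot": TCP orientation; "wrist_force": force on the tool from outside, world axes, zero at the start; "torque": the same for the moment, N m; "opening": opening from 0.0 (shut) to 1.0 (fully open); "finger_force": force on a finger pad.
Only numpy, scipy, OpenCV 4.12 (cv2) and the standard library are available. Lean on these libraries where they do the work, as an engineer would, in place of code of your own. Each camera call takes 0.05 s, during which the arm holds its last target. There are 200 camera calls.

## Working session

There is one attempt and no reset: what is moved stays moved. The work goes in short steps, Python scripts to look and compute and a tool call to move; the robot and the scene stay as the last step left them, time stands still between calls to the robot, and variables do not carry over. Pictures are saved under pics/ and viewed, at most 10 in all, crops included, and the job is handed in when it is done.

Besides the shell and the picture viewer there is one more tool, called after "Call:" by a JSON object that holds its "name" and its "arguments". jog_arm: Moves the arm, as the interface text tells. Its arguments: {"type":"object","properties":{"rows":{"type":"array"},"squeeze":{"type":"number"}},"required":["rows"]}

```bash
mkdir -p pics; ls
cat > h.py <<'E'
import numpy as np, cv2
from plant import telemetry, camera, camera_model, sign_off, trace, pinpoint
def save(n,img,s=1):
    cv2.imwrite(f'pics/{n}.png',cv2.resize(img[:,:,::-1],None,fx=s,fy=s,interpolation=cv2.INTER_CUBIC))
def proj(c,p):
    m=camera_model(c); q=np.array(m['world_to_cam'])@np.append(p,1); u=np.array(m['K'])@q[:3]; return u[:2]/u[2]
def back(c,uv,z):
    m=camera_model(c); T=np.array(m['world_to_cam']); R,t=T[:3,:3],T[:3,3]
    o=-R.T@t; d=R.T@np.linalg.inv(m['K'])@np.array([uv[0],uv[1],1.]); return o+d*(z-o[2])/d[2]
E
python3 - <<'E'
from h import *
np.set_printoptions(precision=3,suppress=True)
a=camera('top'); save('top0',a,1.25); b=camera('side'); save('side0',b,1.25)
for c in('top','side'):
    m=camera_model(c);T=np.array(m['world_to_cam']);print(c,-T[:3,:3].T@T[:3,3],np.array(m['K'])[0,0])
    for t in ['long_column_mid','short_column_mid','stored_column_mid','wide_rail_seat','free_rail_seat','taken_rail_seat','rack','stopper','vial','timer']:
        for r in pinpoint(c,t)[:3]: print(c,t,round(r['p'],2),np.round(r['position']),np.round(proj(c,r['position'])))
s=telemetry.state();print(s['clock'],s['ee_pos'],s['tool_rot'],s['wrist_force'])
E
```

```text
pics
top [ 248.788 -147.484 1378.968] 402.3709313791782
top long_column_mid 0.74 [467. -85.  11.] [298. 205.]
top short_column_mid 0.68 [ 468. -325.    3.] [367. 206.]
top short_column_mid 0.55 [ 522. -205.   11.] [333. 190.]
top short_column_mid 0.45 [ 472. -709.    7.] [478. 208.]
top stored_column_mid 0.57 [408. 203.  36.] [211. 218.]
top wide_rail_seat 0.54 [462. 206.  41.] [211. 202.]
top free_rail_seat 0.52 [460.  13.   1.] [270. 206.]
top free_rail_seat 0.5 [517. 209.  39.] [211. 186.]
top free_rail_seat 0.25 [409. 204.  40.] [210. 218.]
top taken_rail_seat 0.55 [407. 204.  42.] [210. 219.]
top rack 0.71 [462. 205.   0.] [214. 204.]
top stopper 0.41 [460.  14.   0.] [270. 206.]
top vial 0.49 [ 411. -213.   -1.] [335. 222.]
top timer 0.74 [414. 396.  -8.] [158. 217.]
side [159.763 996.755 678.473] 362.16075491046695
side long_column_mid 0.73 [471. -83.   8.] [310. 211.]
side short_column_mid 0.44 [ 471. -323.    7.] [326. 183.]
side short_column_mid 0.43 [ 474. -706.    9.] [343. 151.]
side short_column_mid 0.41 [ 510. -208.    8.] [309. 194.]
side stored_column_mid 0.46 [409. 202.  42.] [302. 254.]
side wide_rail_seat 0.71 [463. 205.  40.] [284. 252.]
side wide_rail_seat 0.41 [463. 203.   0.] [285. 262.]
side free_rail_seat 0.7 [520. 208.  40.] [265. 249.]
side taken_rail_seat 0.48 [407. 199.  39.] [303. 254.]
side taken_rail_seat 0.26 [ 409. -210.    1.] [334. 199.]
side rack 0.72 [465. 202.  -1.] [284. 262.]
side stopper 0.47 [464.   8.  -1.] [304. 227.]
side vial 0.41 [ 411. -210.   -1.] [334. 200.]
side timer 0.82 [408. 397.  -3.] [279. 316.]
1.1 [132.605 585.178 404.7  ] [[-0.975  0.221  0.   ]
 [ 0.221  0.975  0.   ]
 [-0.     0.    -1.   ]] [-0.217  0.422  0.823]
```

View pics/top0.png

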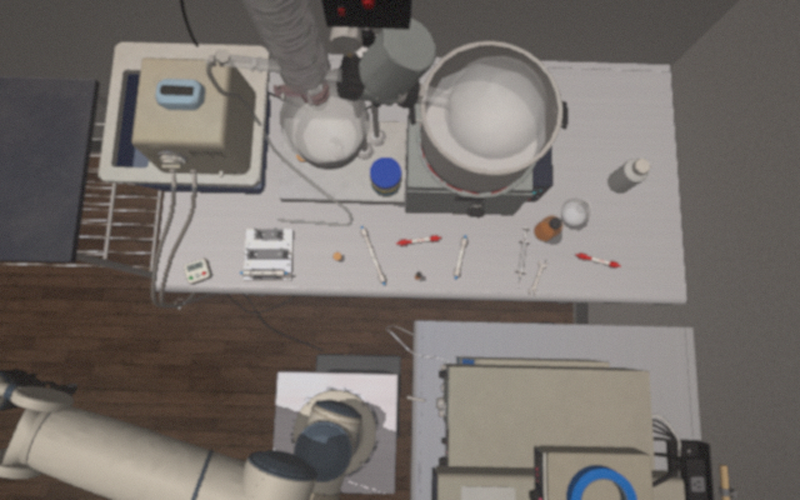

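Run:
```python
from h import *
a=camera('top'); save('crop1',a[160:250,190:390],4)
for t in ['long_column_mid','short_column_mid','stored_column_mid','wide_rail','free_rail','taken_rail','rack']:
    for r in trace('top',t)[:3]:
        p=r['pixels']; ys,xs=np.nonzero(p); z=8 if t[:2] in('lo','sh') else 40 if t[:2]=='st' else 16 if 'rail' in t else 10
        W=np.array([back('top',q,z)[:2] for q in zip(xs,ys)]); rect=cv2.minAreaRect(W.astype(np.float32))
        w,v=np.linalg.eigh(np.cov(W.T)); print(t,round(r['p'],2),len(xs),'px',xs.mean().round(1),ys.mean().round(1),'mean',W.mean(0).round(1),'rect',np.round(rect[0],1),np.round(rect[1],1),'ang',np.arctan2(*v[::-1,1]).round(3),'col',a[p].mean(0).round())
```

```text
long_column_mid 0.61 93 px 297.0 200.8 mean [480.7 -80.3] rect [472.9 -85. ] [155.2  14.1] ang -2.734 col [181. 173. 167.]
short_column_mid 0.6 170 px 367.6 207.8 mean [ 462.6 -324.7] rect [ 469.6 -324.2] [ 24.9 122.6] ang 2.926 col [169. 164. 161.]
short_column_mid 0.52 134 px 335.0 192.1 mean [ 514.7 -210.9] rect [ 515.  -210.8] [ 18.4 112.7] ang 1.734 col [171. 116. 113.]
stored_column_mid 0.55 122 px 211.1 218.0 mean [409.3 202.2] rect [409.1 204. ] [ 13.4 116.2] ang 1.593 col [174. 169. 164.]
wide_rail 0.84 286 px 214.0 202.7 mean [465.  202.4] rect [465.6 202.3] [ 31.2 109.5] ang 1.62 col [131. 129. 129.]
free_rail 0.65 199 px 214.6 186.9 mean [520.  204.1] rect [521.3 204.5] [31.6 72.9] ang 1.602 col [127. 124. 123.]Traceback (most recent call last):
  File "<stdin>", line 4, in <module>
ValueError: it knows: free_rail, free_rail_seat, long_column_mid, rack, short_column_mid, stopper, stored_column_mid, taken_rail_seat, timer, vial, wide_rail, wide_rail_seat
```

View pics/crop1.png

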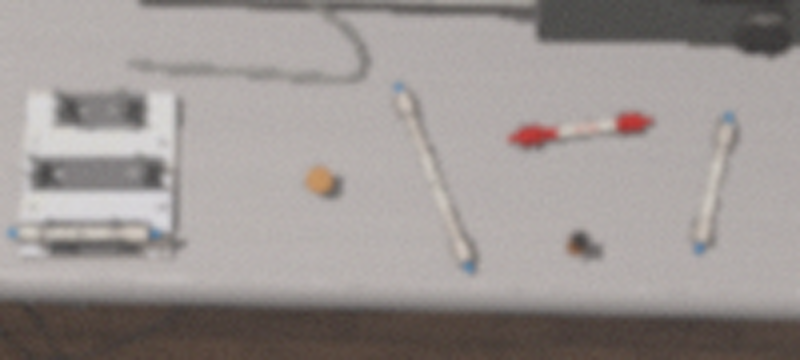

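Run:
```python
from h import *
b=camera('side'); save('side1',b[160:290,240:400],5)
np.set_printoptions(precision=3,suppress=True)
for t in ['long_column_mid','short_column_mid','stored_column_mid','wide_rail','free_rail','rack']:
    for r in trace('side',t)[:2]:
        p=r['pixels']; ys,xs=np.nonzero(p); z=8 if t[:2] in('lo','sh') else 40 if t[:2]=='st' else 16 if 'rail' in t else 10
        W=np.array([back('side',q,z)[:2] for q in zip(xs,ys)]); rect=cv2.minAreaRect(W.astype(np.float32))
        w,v=np.linalg.eigh(np.cov(W.T)); print(t,round(r['p'],2),len(xs),'px',xs.mean().round(1),ys.mean().round(1),'mean',W.mean(0).round(1),'rect',np.round(rect[0],1),np.round(rect[1],1),'ang',np.arctan2(*v[::-1,1]).round(3),'col',b[p].mean(0).round())
# colour-based: blue plugs in both cams
for c,z in (('top',8),('side',8)):
    a=camera(c).astype(int); m=((a[:,:,2]-a[:,:,0])>25).astype(np.uint8)
    n,l,st,ce=cv2.connectedComponentsWithStats(m)
    for i in range(1,n):
        if 2<=st[i,4]<80:
            w8=back(c,ce[i],8);w40=back(c,ce[i],40)
            if 350<w8[0]<600 and -420<w8[1]<320: print(c,ce[i].round(1),st[i,4],w8[:2],w40[:2])
```

```text
long_column_mid 0.67 156 px 310.4 211.4 mean [468.3 -84.9] rect [468.7 -87.5] [163.8  34.6] ang -2.744 col [206. 202. 192.]
long_column_mid 0.48 41 px 333.5 194.1 mean [ 418.5 -238.7] rect [ 418.6 -240.3] [12.1 84.7] ang 1.786 col [150. 118.  94.]
short_column_mid 0.64 651 px 284.7 263.7 mean [457.7 217.7] rect [462.3 205.8] [142.3 133.1] ang 1.958 col [225. 219. 210.]
short_column_mid 0.53 36 px 344.3 150.9 mean [ 470.6 -711.5] rect [ 469.9 -711. ] [123.4  21.3] ang 1.383 col [185. 137. 131.]
stored_column_mid 0.54 126 px 302.0 255.0 mean [409.1 204.9] rect [409.  202.9] [ 16.9 123.9] ang 1.606 col [188. 185. 176.]
wide_rail 0.64 325 px 284.1 259.2 mean [462.4 208.6] rect [463.1 200. ] [ 34.9 141.5] ang 1.641 col [140. 137. 133.]
free_rail 0.73 215 px 266.9 254.1 mean [519.2 201. ] rect [522.3 196.9] [ 40.5 100.9] ang 1.747 col [134. 132. 128.]
rack 0.74 713 px 286.0 263.8 mean [453.2 219.3] rect [461.1 207.4] [145.7 135.4] ang 2.027 col [220. 215. 206.]
top [289.  181.5] 2 [547.762 -50.141] [540.783 -52.413]
top [371.7 188.7] 3 [ 530.28  -338.515] [ 523.709 -334.056]
top [192.5 217.5] 4 [413.043 273.755] [409.209 263.923]
top [228.2 218. ] 4 [414.507 152.233] [410.639 145.238]
top [364.5 221.5] 4 [ 414.619 -314.206] [ 410.749 -310.314]
top [306.5 226.5] 4 [ 392.27  -115.769] [ 388.921 -116.509]
side [338.7 186.3] 3 [ 413.232 -311.036] [ 401.134 -248.618]
side [333.3 210.3] 3 [ 390.722 -115.796] [379.699 -62.697]
side [287.  212.5] 6 [546.485 -52.987] [528.027  -2.885]
side [296.3 267.6] 9 [419.887 226.067] [407.472 262.85 ]
```

Candidates for the short column in top pixels: white with blue plugs at (367,206), red look-alikes at (333,190) and (478,208), and the stored one in the rack at (211,218). I choose (367,206). The long column is at (298,205) and is the only one. The crop confirms both, with blue plug ends on each. The rack is on the left: free rail at (214,187), wide rail at (214,202), stored column at (211,218).

Next I refine the rack yaw and seats, and work out the move numbers.

```bash
cat >> h.py <<'E'
def pins(c,t,n,near,rad=30):
    o=[]
    for i in range(n):
        camera(c)
        for r in pinpoint(c,t):
            if np.linalg.norm(np.array(r['position'])[:2]-near)<rad: o.append(r['position']); break
    return np.array(o)
def to(xyz,psi=None):
    s=telemetry.state(); R=np.array(s['tool_rot']); d=np.array(xyz)-s['ee_pos']
    p=np.arctan2(R[1,0],R[0,0]); print('tool shift mm',(R.T@d).round(1),'psi',p.round(4),'rz',None if psi is None else round(-(psi-p),4))
E
python3 - <<'E'
from h import *
np.set_printoptions(precision=1,suppress=True)
for c in('top','side'):
    for t,n in (('wide_rail_seat',(463,205)),('free_rail_seat',(518,208)),('taken_rail_seat',(408,203)),('stored_column_mid',(408,203)),('rack',(463,205))):
        o=pins(c,t,3,n); print(c,t,len(o),o.mean(0) if len(o) else '',o.std(0) if len(o) else '')
camera('top'); p=trace('top','rack')[0]['pixels']
A=np.mean([camera('top').astype(float) for _ in range(6)],0); np.save('A.npy',A)
cs,_=cv2.findContours(p.astype(np.uint8),0,1); c=max(cs,key=cv2.contourArea)[:,0]
W=np.array([back('top',q,10)[:2] for q in c]).astype(np.float32); print(cv2.minAreaRect(W))
save('rackA',A[165:235,180:250].astype(np.uint8),8)
to([469.5,-83.5,300],.392); print(telemetry.state()['clock'])
E
```

```text
top wide_rail_seat 3 [461.2 205.4  40.3] [1.  1.  0.9]
top free_rail_seat 3 [515.4 206.1  40. ] [1.9 0.7 0.8]
top taken_rail_seat 3 [407.7 204.9  42.1] [0.9 0.2 2.2]
top stored_column_mid 3 [408.5 204.3  37.3] [1.3 1.3 1.7]
top rack 3 [461.7 203.    0.1] [1.5 1.1 2.2]
side wide_rail_seat 3 [463.8 204.7  37.7] [0.6 1.5 0.8]
side free_rail_seat 3 [521.9 208.6  38.9] [0.4 0.8 0.5]
side taken_rail_seat 3 [408.8 199.9  39.9] [0.9 0.4 1.2]
side stored_column_mid 3 [409.5 203.2  41.6] [1.4 0.6 1. ]
side rack 3 [463.8 202.4  -0.1] [0.9 1.2 0.7]
((463.62091064453125, 202.21316528320312), (142.35438537597656, 130.1051788330078), 1.4415574073791504)
tool shift mm [-476.3 -577.7  104.7] psi 2.9188 rz 2.5268
5.25
```

View pics/rackA.png

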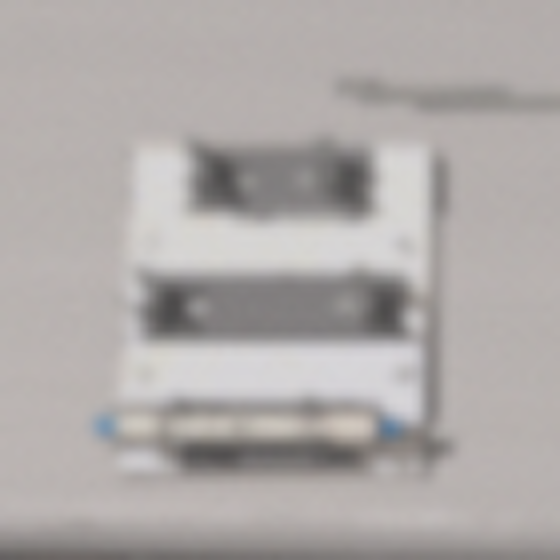

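The board shows at pixels (197–234, 183–224), yawed about 0.025 rad. The wide rail is at row 203, the free rail at row 187, and the stored column at row 218. I start moving to the long column.

Call:
{"name": "jog_arm", "arguments": {"rows": [[[-0.0298, -0.0361, 0], [0, 0, 0], 0.07], [[-0.0298, -0.0361, 0], [0, 0, 0], 0.05], [[-0.0298, -0.0361, 0], [0, 0, 0], 0.04], [[-0.0298, -0.0361, 0], [0, 0, 0], 0.04], [[-0.0298, -0.0361, 0], [0, 0, 0], 0.04], [[-0.0298, -0.0361, 0], [0, 0, 0], 0.04], [[-0.0298, -0.0361, 0], [0, 0, 0], 0.04], [[-0.0298, -0.0361, 0], [0, 0, 0], 0.04], [[-0.0298, -0.0361, 0], [0, 0, 0], 0.04], [[-0.0298, -0.0361, 0], [0, 0, 0], 0.04], [[-0.0298, -0.0361, 0], [0, 0, 0], 0.04], [[-0.0298, -0.0361, 0], [0, 0, 0], 0.04], [[-0.0298, -0.0361, 0], [0, 0, 0], 0.04], [[-0.0298, -0.0361, 0], [0, 0, 0], 0.04], [[-0.0298, -0.0361, 0], [0, 0, 0], 0.04], [[-0.0298, -0.0361, 0], [0, 0, 0], 0.04]], "squeeze": 80}}

```text
clock: 6.85
ee_pos: [470.3, -85.5, 405.0]
tool_rot: [[-0.975, 0.221, 0.001], [0.221, 0.975, -0.0], [-0.001, 0.0, -1.0]]
wrist_force: [0.8, 0.4, 0.9]
opening: 0.47
finger_force: 0.0
```

Call:
{"name": "jog_arm", "arguments": {"rows": [[[0, 0, 0], [0, 0, 0.14], 0.04], [[0, 0, 0], [0, 0, 0.14], 0.04], [[0, 0, 0], [0, 0, 0.14], 0.04], [[0, 0, 0], [0, 0, 0.14], 0.04], [[0, 0, 0], [0, 0, 0.14], 0.04], [[0, 0, 0], [0, 0, 0.14], 0.04], [[0, 0, 0], [0, 0, 0.14], 0.04], [[0, 0, 0], [0, 0, 0.14], 0.04], [[0, 0, 0], [0, 0, 0.14], 0.04], [[0, 0, 0], [0, 0, 0.14], 0.04], [[0, 0, 0], [0, 0, 0.14], 0.04], [[0, 0, 0], [0, 0, 0.14], 0.04], [[0, 0, 0], [0, 0, 0.14], 0.04], [[0, 0, 0], [0, 0, 0.14], 0.04], [[0, 0, 0], [0, 0, 0.14], 0.04], [[0, 0, 0], [0, 0, 0.14], 0.04], [[0, 0, 0], [0, 0, 0.14], 0.04], [[0, 0, 0], [0, 0, 0.1468], 0.04]]}}

```text
clock: 8.65
ee_pos: [469.9, -83.5, 404.8]
tool_rot: [[0.926, 0.377, 0.0], [0.377, -0.926, -0.0], [0.0, 0.0, -1.0]]
wrist_force: [-0.3, 0.0, 0.6]
opening: 0.469
finger_force: 0.0
```

Run:
```python
from h import *
to([469.5,-83.5,176],.392); s=telemetry.state(); print(s['clock'],s['ee_pos'],s['opening'],s['wrist_force'])
```

```text
tool shift mm [-4.000e-01 -2.000e-01  2.288e+02] psi 0.3862 rz -0.0058
8.65 [469.91252641 -83.4730558  404.7772666 ] 0.46917767370627395 [-0.29370502  0.02232102  0.56670613]
```

Call:
{"name": "jog_arm", "arguments": {"rows": [[[0, 0, 0.035], [0, 0, -0.006], 0.04], [[0, 0, 0.035], [0, 0, 0], 0.04], [[0, 0, 0.035], [0, 0, 0], 0.04], [[0, 0, 0.035], [0, 0, 0], 0.04], [[0, 0, 0.035], [0, 0, 0], 0.04], [[0, 0, 0.03], [0, 0, 0], 0.04], [[0, 0, 0.015], [0, 0, 0], 0.04], [[0, 0, 0.008], [0, 0, 0], 0.04], [[0, 0, 0], [0, 0, 0], 0.04], [[0, 0, 0], [0, 0, 0], 0.025], [[0, 0, 0], [0, 0, 0], 0.0], [[0, 0, 0], [0, 0, 0], 0.0], [[0, 0, 0], [0, 0, 0], 0.0], [[0, 0, 0], [0, 0, 0], 0.0], [[0, 0, 0], [0, 0, 0], 0.0], [[0, 0, 0], [0, 0, 0], 0.0]], "squeeze": 80}}

```text
clock: 10.25
ee_pos: [470.7, -83.7, 178.8]
tool_rot: [[0.922, 0.388, 0.003], [0.388, -0.922, -0.001], [0.003, 0.002, -1.0]]
wrist_force: [-1.6, 0.1, 5.6]
opening: 0.085
finger_force: 78.5
```

Call:
{"name": "jog_arm", "arguments": {"rows": [[[0, 0, -0.01], [0, 0, 0], 0.0], [[0, 0, -0.03], [0, 0, 0], 0.0], [[0, 0, -0.04], [0, 0, 0], 0.0], [[0, 0, -0.02], [0, 0, 0], 0.0], [[0, 0, 0], [0, 0, 0], 0.0]]}}

```text
clock: 10.75
ee_pos: [470.7, -83.7, 281.1]
tool_rot: [[0.922, 0.388, 0.007], [0.388, -0.922, -0.002], [0.006, 0.004, -1.0]]
wrist_force: [0.4, 0.0, -1.4]
opening: 0.087
finger_force: 78.4
```

Run:
```python
from h import *
s=telemetry.state(); print(s['ee_pos'],s['opening'],s['wrist_force'],s['torque'],s['finger_force'])
b=camera('side'); save('side2',b[130:250,240:400],5)
for r in pinpoint('side','long_column_mid')[:2]: print(r)
```

```text
[470.6904107  -83.65994609 281.14294149] 0.08660071666435312 [ 0.36576174  0.03857343 -1.40581346] [ 0.04340281 -0.05417655  0.02484708] 78.40771079063416
{'position': [471.2, -84.4, 108.0], 'p': 0.5}
```

View pics/side2.png

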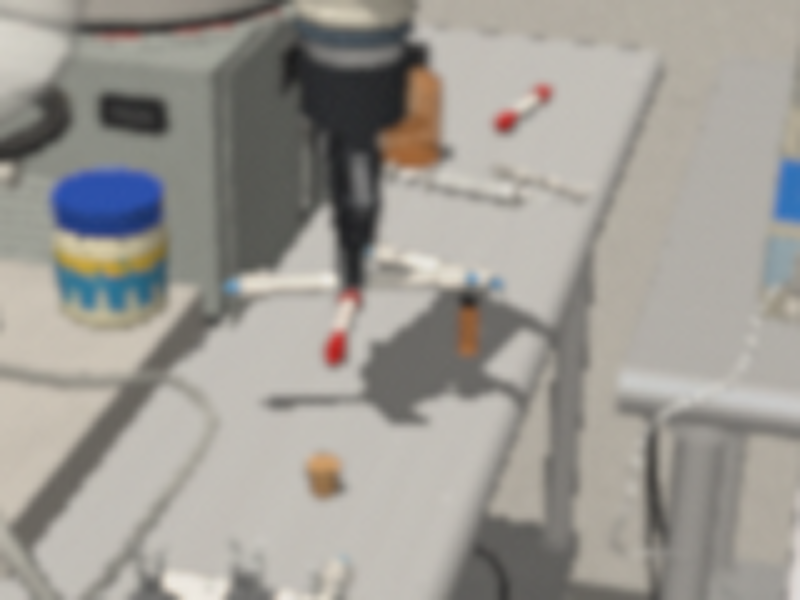

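The side view shows the long column level in the fingers, gripped near its middle, with plugs at about (287,187) and (340,187). Next I turn it to the rail direction and carry it over the wide rail.

Call:
{"name": "jog_arm", "arguments": {"rows": [[[0, 0, -0.005], [0, 0, -0.1], 0.0], [[0, 0, -0.01], [0, 0, -0.13], 0.0], [[0, 0, -0.01], [0, 0, -0.14], 0.0], [[0, 0, 0], [0, 0, -0.14], 0.0], [[0, 0, 0], [0, 0, -0.14], 0.0], [[0, 0, 0], [0, 0, -0.14], 0.0], [[0, 0, 0], [0, 0, -0.14], 0.0], [[0, 0, 0], [0, 0, -0.13], 0.0], [[0, 0, 0], [0, 0, -0.09], 0.0], [[0, 0, 0], [0, 0, -0.05], 0.0], [[0, 0, 0], [0, 0, 0], 0.0]]}}

```text
clock: 11.95
ee_pos: [469.6, -83.4, 299.1]
tool_rot: [[-0.028, 1.0, -0.004], [1.0, 0.028, 0.001], [0.001, -0.004, -1.0]]
wrist_force: [-0.4, -0.1, -1.6]
opening: 0.085
finger_force: 78.3
```

Call:
{"name": "jog_arm", "arguments": {"rows": [[[0.015, 0, 0], [0, 0, 0], 0.0], [[0.025, 0, 0], [0, 0, 0], 0.0], [[0.035, 0, 0], [0, 0, 0], 0.0], [[0.035, 0, 0], [0, 0, 0], 0.0], [[0.035, 0, 0], [0, 0, 0], 0.0], [[0.035, 0, 0], [0, 0, 0], 0.0], [[0.035, 0, 0], [0, 0, 0], 0.0], [[0.035, 0, 0], [0, 0, 0], 0.0], [[0.025, 0, 0], [0, 0, 0], 0.0], [[0.013, 0, 0], [0, 0, 0], 0.0], [[0, 0, 0], [0, 0, 0], 0.0]]}}

```text
clock: 13.05
ee_pos: [461.8, 205.4, 300.4]
tool_rot: [[-0.029, 1.0, -0.002], [1.0, 0.029, -0.001], [-0.001, -0.002, -1.0]]
wrist_force: [-0.5, -0.2, -2.3]
opening: 0.084
finger_force: 78.4
```

Run:
```python
from h import *
to([463,204,225],1.596); s=telemetry.state(); print(s['clock'],s['ee_pos'],s['opening'],np.array(s['tool_rot']).round(4))
```

```text
tool shift mm [-1.4  1.3 75.4] psi 1.5994 rz 0.0034
13.05 [461.83001829 205.39785553 300.38447484] 0.08411516022362545 [[-2.860e-02  9.996e-01 -2.100e-03]
 [ 9.996e-01  2.860e-02 -7.000e-04]
 [-7.000e-04 -2.100e-03 -1.000e+00]]
```

Call:
{"name": "jog_arm", "arguments": {"rows": [[[0, 0.001, 0.01], [0, 0, 0.003], 0.0], [[-0.001, 0, 0.02], [0, 0, 0], 0.0], [[0, 0, 0.02], [0, 0, 0], 0.0], [[0, 0, 0.01], [0, 0, 0], 0.0], [[0, 0, 0], [0, 0, 0], 0.0]]}}

```text
clock: 13.55
ee_pos: [462.8, 202.2, 239.3]
tool_rot: [[-0.022, 1.0, -0.004], [1.0, 0.022, -0.002], [-0.002, -0.004, -1.0]]
wrist_force: [-0.1, -0.7, -1.3]
opening: 0.087
finger_force: 78.4
```

Run:
```python
from h import *
np.set_printoptions(precision=1,suppress=True)
s=telemetry.state(); print(s['clock'],s['ee_pos'],s['opening'],s['wrist_force'])
b=np.mean([camera('side') for _ in range(4)],0).astype(np.uint8); save('side3',b[210:290,230:340],7)
for t in('long_column_mid','wide_rail_seat','free_rail_seat','taken_rail_seat'): print(t,[(round(r['p'],2),np.array(r['position'])) for r in pinpoint('side',t)[:2]])
a=camera('top')
for t in('long_column_mid',): print(t,[(round(r['p'],2),np.array(r['position'])) for r in pinpoint('top',t)[:2]])
for c,im in(('top',a),('side',b)):
    im=im.astype(int); m=((im[:,:,2]-im[:,:,0])>22).astype(np.uint8)
    n,l,st,ce=cv2.connectedComponentsWithStats(m)
    for i in range(1,n):
        if 2<=st[i,4]<80:
            w=back(c,ce[i],69)
            if 380<w[0]<600 and 50<w[1]<340: print(c,ce[i],st[i,4],'z69',w[:2],'z40',back(c,ce[i],40)[:2])
```

```text
13.55 [462.8 202.2 239.3] 0.08693964484229368 [-0.1 -0.7 -1.3]
long_column_mid [(0.55, array([464.8, 200.1,  71.7]))]
wide_rail_seat [(0.71, array([519.8, 206.3,  41.5])), (0.68, array([461.8, 204.8,  37.4]))]
free_rail_seat [(0.73, array([519.7, 206.9,  41.1]))]
taken_rail_seat [(0.52, array([410.5, 200.7,  39.1])), (0.43, array([461.7, 207.5,  36.2]))]
long_column_mid [(0.71, array([413.8, 396. ,  -8.2])), (0.49, array([461.8, 199.3,  74.8]))]
top [192.5 217.5] 4 z69 [405.7 255. ] z40 [409.2 263.9]
side [274.9 259.7] 9 z69 [460.9 281.4] z40 [475.3 247.3]
side [296.4 267.5] 11 z69 [396.3 295.8] z40 [407.5 262.4]
```

View pics/side3.png

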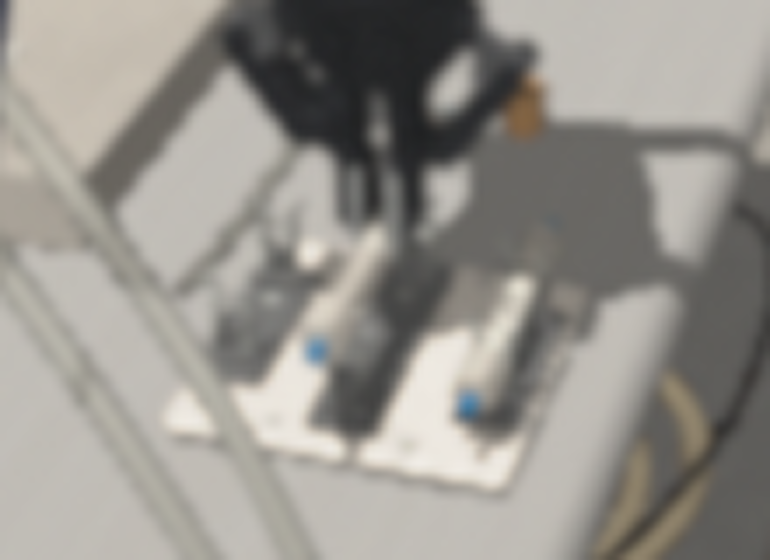

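The side view shows the long column above the wide rail, with its near plug at (275,260). It runs parallel to the stored column and is about 4 mm short along the rail. I shift it along and lower it into the flares.

Call:
{"name": "jog_arm", "arguments": {"rows": [[[0.0045, 0, 0], [0, 0, 0], 0.0], [[0, 0, 0.004], [0, 0, 0], 0.0], [[0, 0, 0.005], [0, 0, 0], 0.0], [[0, 0, 0.004], [0, 0, 0], 0.0], [[0, 0, 0.004], [0, 0, 0], 0.0], [[0, 0, 0], [0, 0, 0], 0.0]], "squeeze": 110}}

```text
clock: 14.65
ee_pos: [462.9, 207.8, 223.7]
tool_rot: [[-0.024, 1.0, -0.001], [1.0, 0.024, -0.001], [-0.001, -0.001, -1.0]]
wrist_force: [0.3, 0.1, -2.0]
opening: 0.07
finger_force: 109.0
```

Call:
{"name": "jog_arm", "arguments": {"rows": [[[0, 0, 0.002], [0, 0, 0], 0.0], [[0, 0, 0.002], [0, 0, 0], 0.0], [[0, 0, 0], [0, 0, 0], 0.0]]}}

```text
clock: 14.95
ee_pos: [463.3, 207.9, 220.7]
tool_rot: [[-0.024, 1.0, 0.001], [1.0, 0.024, 0.0], [0.0, 0.001, -1.0]]
wrist_force: [1.3, 0.5, -1.6]
opening: 0.07
finger_force: 109.0
```

Call:
{"name": "jog_arm", "arguments": {"rows": [[[0, 0, 0.002], [0, 0, 0], 0.0], [[0, 0, 0.002], [0, 0, 0], 0.0], [[0, 0, 0.001], [0, 0, 0], 0.0], [[0, 0, 0], [0, 0, 0], 0.0]]}}

```text
clock: 15.35
ee_pos: [463.2, 208.0, 215.8]
tool_rot: [[-0.024, 1.0, 0.001], [1.0, 0.024, 0.0], [0.0, 0.001, -1.0]]
wrist_force: [1.9, 0.2, 1.0]
opening: 0.07
finger_force: 109.2
```

Call:
{"name": "jog_arm", "arguments": {"rows": [[[0, 0, 0.002], [0, 0, 0], 0.0], [[0, 0, 0.002], [0, 0, 0], 0.0], [[0, 0, 0], [0, 0, 0], 0.0]]}}

```text
clock: 15.65
ee_pos: [462.8, 207.8, 210.6]
tool_rot: [[-0.024, 1.0, -0.002], [1.0, 0.024, -0.001], [-0.001, -0.002, -1.0]]
wrist_force: [2.8, 0.1, -2.8]
opening: 0.069
finger_force: 108.9
```

Call:
{"name": "jog_arm", "arguments": {"rows": [[[0, 0, 0.001], [0, 0, 0], 0.0], [[0, 0, 0.001], [0, 0, 0], 0.0], [[0, 0, 0], [0, 0, 0], 0.0]]}}

```text
clock: 15.95
ee_pos: [463.1, 208.0, 210.3]
tool_rot: [[-0.024, 1.0, 0.0], [1.0, 0.024, 0.0], [0.0, 0.0, -1.0]]
wrist_force: [0.1, -0.9, 3.8]
opening: 0.069
finger_force: 109.8
```

Call:
{"name": "jog_arm", "arguments": {"rows": [[[0, 0, 0.001], [0, 0, 0], 0.0], [[0, 0, 0.001], [0, 0, 0], 0.0], [[0, 0, 0], [0, 0, 0], 0.0]]}}

```text
clock: 16.25
ee_pos: [463.1, 208.0, 210.1]
tool_rot: [[-0.024, 1.0, 0.001], [1.0, 0.024, 0.0], [0.0, 0.001, -1.0]]
wrist_force: [-4.1, -2.2, 12.8]
opening: 0.071
finger_force: 110.5
```

The tube has reached the saddle: contact is stiff at the expected height. I press a little more, release and lift.

Call:
{"name": "jog_arm", "arguments": {"rows": [[[0, 0, 0.001], [0, 0, 0], 0.0], [[0, 0, 0.001], [0, 0, 0], 0.0], [[0, 0, 0], [0, 0, 0], 0.0], [[0, 0, -0.003], [0, 0, 0], 0.0], [[0, 0, 0], [0, 0, 0], 0.022], [[0, 0, 0], [0, 0, 0], 0.022], [[0, 0, 0], [0, 0, 0], 0.022], [[0, 0, 0], [0, 0, 0], 0.022], [[0, 0, -0.01], [0, 0, 0], 0.022], [[0, 0, -0.03], [0, 0, 0], 0.022], [[0, 0, -0.035], [0, 0, 0], 0.022], [[0, 0, -0.035], [0, 0, 0], 0.03], [[0, 0, -0.02], [0, 0, 0], 0.04], [[0, 0, 0], [0, 0, 0], 0.04]], "squeeze": 80}}

```text
clock: 17.65
ee_pos: [463.4, 208.1, 343.6]
tool_rot: [[-0.024, 1.0, 0.007], [1.0, 0.024, 0.003], [0.003, 0.007, -1.0]]
wrist_force: [0.1, -0.1, -0.5]
opening: 0.469
finger_force: 0.0
```

Call:
{"name": "jog_arm", "arguments": {"rows": [[[-0.025, 0, 0], [0, 0, 0.1], 0.04], [[-0.025, 0, 0], [0, 0, 0.1], 0.04], [[-0.025, 0, 0], [0, 0, 0.1], 0.04], [[-0.03, 0, 0], [0, 0, 0.1], 0.04]]}}

```text
clock: 18.05
ee_pos: [449.0, 103.8, 337.3]
tool_rot: [[0.37, 0.929, -0.002], [0.929, -0.37, -0.0], [-0.001, -0.002, -1.0]]
wrist_force: [0.2, -0.0, 0.3]
opening: 0.466
finger_force: 0.0
```

Run:
```python
from h import *
np.set_printoptions(precision=1,suppress=True)
s=telemetry.state(); print(s['clock'],s['ee_pos'],s['opening'],s['wrist_force'])
b=np.mean([camera('side') for _ in range(4)],0).astype(np.uint8); save('side4',b[210:290,230:340],7)
P=lambda c,t:print(c,t,[(round(r['p'],2),np.array(r['position'])) for r in pinpoint(c,t)[:3]])
for t in('long_column_mid','short_column_mid','wide_rail_seat','free_rail_seat','stored_column_mid'): P('side',t)
a=np.mean([camera('top') for _ in range(4)],0).astype(np.uint8)
for t in('long_column_mid','short_column_mid','wide_rail_seat','free_rail_seat','stored_column_mid'): P('top',t)
for c,im in(('top',a),('side',b)):
    im=im.astype(int); m=((im[:,:,2]-im[:,:,0])>20).astype(np.uint8)
    n,l,st,ce=cv2.connectedComponentsWithStats(m)
    for i in range(1,n):
        if 2<=st[i,4]<80:
            w=back(c,ce[i],40)
            if 380<w[0]<600 and -400<w[1]<340: print(c,ce[i],st[i,4],'z40',w[:2],'z8',back(c,ce[i],8)[:2])
to([471,-325.5,300],-.210)
```

```text
18.05 [449.  103.8 337.3] 0.4659429010949795 [ 0.2 -0.   0.3]
side long_column_mid [(0.66, array([463. , 206.8,  38.7])), (0.39, array([465. , 200.2,   0.2]))]
side short_column_mid [(0.45, array([ 471.3, -706.3,    5.9])), (0.4, array([ 470.3, -324.5,    7.3]))]
side wide_rail_seat [(0.73, array([465. , 205.1,  39. ])), (0.72, array([408.3, 398.4,  -1.5]))]
side free_rail_seat [(0.71, array([520.5, 208.3,  37.9]))]
side stored_column_mid [(0.55, array([464.6, 207.4,  40.8])), (0.51, array([409.4, 204.7,  43.1]))]
top long_column_mid [(0.44, array([461.5, 205.2,  41.2]))]
top short_column_mid [(0.71, array([410.9, 203.9,  36.5])), (0.69, array([ 521.4, -203.5,   11.6])), (0.68, array([ 470. , -327.2,    1. ]))]
top wide_rail_seat [(0.59, array([459.3, 205.4,  38.5])), (0.36, array([463.3, 205.6,  -0.8]))]
top free_rail_seat []
top stored_column_mid [(0.64, array([407. , 204.6,  34.8]))]
top [371.6 188.8] 5 z40 [ 523.2 -333.8] z8 [ 529.8 -338.3]
top [236.1 201.9] 8 z40 [465.8 122.3] z8 [471.  128.8]
top [192.5 217.5] 4 z40 [409.2 263.9] z8 [413.  273.8]
top [364.4 221.8] 5 z40 [ 409.7 -310. ] z8 [ 413.6 -313.9]
side [338.7 186.3] 3 z40 [ 401.1 -248.6] z8 [ 413.2 -311. ]
side [296.5 267.5] 12 z40 [407.1 262.5] z8 [419.5 225.7]
side [274.1 270.1] 8 z40 [461.2 289.4] z8 [476.3 254. ]
tool shift mm [-392.1  178.1   38.7] psi 1.1951 rz 1.4051
```

View pics/side4.png

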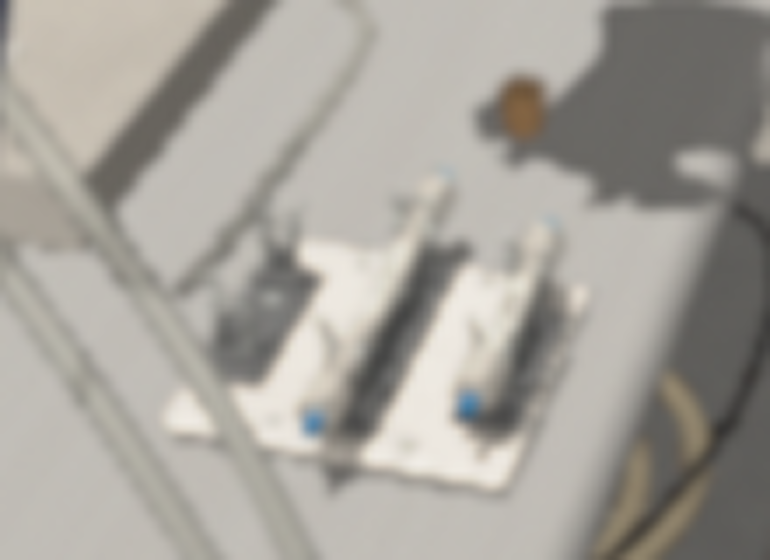

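The side view shows the long column down in both wide-rail clips, with its near plug at (274,270) and its height estimate at about 40 mm. The stored column is unmoved. On to the short column.

Call:
{"name": "jog_arm", "arguments": {"rows": [[[-0.0391, 0.0178, 0], [0, 0, 0], 0.04], [[-0.0391, 0.0178, 0], [0, 0, 0], 0.04], [[-0.0391, 0.0178, 0], [0, 0, 0], 0.04], [[-0.0391, 0.0178, 0], [0, 0, 0], 0.04], [[-0.0391, 0.0178, 0], [0, 0, 0], 0.04], [[-0.0391, 0.0178, 0], [0, 0, 0], 0.04], [[-0.0391, 0.0178, 0], [0, 0, 0], 0.04], [[-0.0391, 0.0178, 0], [0, 0, 0], 0.04], [[-0.0391, 0.0178, 0], [0, 0, 0], 0.04], [[-0.0391, 0.0178, 0], [0, 0, 0], 0.04]]}}

```text
clock: 19.95
ee_pos: [471.0, -326.4, 338.7]
tool_rot: [[0.367, 0.93, 0.0], [0.93, -0.367, -0.0], [0.0, 0.0, -1.0]]
wrist_force: [1.0, 0.3, 0.7]
opening: 0.467
finger_force: 0.0
```

Call:
{"name": "jog_arm", "arguments": {"rows": [[[0, 0, 0.01], [0, 0, 0.14], 0.04], [[0, 0, 0.01], [0, 0, 0.14], 0.04], [[0, 0, 0.01], [0, 0, 0.14], 0.04], [[0, 0, 0.01], [0, 0, 0.14], 0.04], [[0, 0, 0.01], [0, 0, 0.14], 0.04], [[0, 0, 0.01], [0, 0, 0.14], 0.04], [[0, 0, 0.01], [0, 0, 0.14], 0.04], [[0, 0, 0], [0, 0, 0.14], 0.04], [[0, 0, 0], [0, 0, 0.14], 0.04], [[0, 0, 0], [0, 0, 0.144], 0.04], [[0, 0, 0], [0, 0, 0], 0.04]]}}

```text
clock: 21.05
ee_pos: [471.3, -324.6, 268.6]
tool_rot: [[0.978, -0.209, -0.0], [-0.209, -0.978, 0.0], [-0.0, -0.0, -1.0]]
wrist_force: [0.4, 0.0, -0.5]
opening: 0.467
finger_force: 0.0
```

Run:
```python
from h import *
to([470,-325.8,175],-.209); s=telemetry.state(); print(s['clock'],s['ee_pos'],s['opening'],s['wrist_force'])
```

```text
tool shift mm [-1.   1.5 93.6] psi -0.2104 rz -0.0014
21.05 [ 471.29381383 -324.57422762  268.57359072] 0.46724773711590945 [ 0.35162532  0.02432383 -0.54942174]
```

Call:
{"name": "jog_arm", "arguments": {"rows": [[[-0.001, 0.0015, 0.03], [0, 0, 0], 0.04], [[0, 0, 0.03], [0, 0, 0], 0.04], [[0, 0, 0.018], [0, 0, 0], 0.04], [[0, 0, 0.009], [0, 0, 0], 0.04], [[0, 0, 0.004], [0, 0, 0], 0.04], [[0, 0, 0], [0, 0, 0], 0.04]], "squeeze": 110}}

```text
clock: 21.65
ee_pos: [470.1, -325.9, 178.0]
tool_rot: [[0.979, -0.206, 0.0], [-0.206, -0.979, -0.0], [0.0, 0.0, -1.0]]
wrist_force: [-0.3, 0.3, -0.5]
opening: 0.468
finger_force: 0.0
```

Call:
{"name": "jog_arm", "arguments": {"rows": [[[0, 0, 0], [0, 0, 0], 0.025], [[0, 0, 0], [0, 0, 0], 0.0], [[0, 0, 0], [0, 0, 0], 0.0], [[0, 0, 0], [0, 0, 0], 0.0], [[0, 0, 0], [0, 0, 0], 0.0], [[0, 0, 0], [0, 0, 0], 0.0], [[0, 0, 0], [0, 0, 0], 0.0]]}}

```text
clock: 22.35
ee_pos: [470.4, -326.1, 179.5]
tool_rot: [[0.978, -0.207, 0.002], [-0.207, -0.978, -0.002], [0.002, 0.001, -1.0]]
wrist_force: [-0.3, 0.8, 5.8]
opening: 0.071
finger_force: 108.5
```

Call:
{"name": "jog_arm", "arguments": {"rows": [[[0, 0, -0.01], [0, 0, 0], 0.0], [[0, 0, -0.025], [0, 0, 0], 0.0], [[0, 0, -0.035], [0, 0, 0], 0.0], [[0, 0, -0.035], [0, 0, 0], 0.0], [[0, 0, -0.02], [0, 0, 0], 0.0], [[0, 0, 0], [0, 0, 0], 0.0]]}}

```text
clock: 22.95
ee_pos: [470.4, -326.1, 307.4]
tool_rot: [[0.978, -0.207, 0.006], [-0.207, -0.978, -0.005], [0.007, 0.003, -1.0]]
wrist_force: [-0.4, -0.6, -0.7]
opening: 0.068
finger_force: 108.3
```

Run:
```python
from h import *
np.set_printoptions(precision=1,suppress=True)
for c in('side','top'):
    camera(c); print([(round(r['p'],2),np.array(r['position'])) for r in pinpoint(c,'short_column_mid')[:4]])
to([518.1,206,300],1.595)
```

```text
[(0.71, array([467.3, 203.4,  13.7])), (0.63, array([ 508.4, -208.2,    6.8])), (0.53, array([ 474.6, -702.9,    9.4])), (0.4, array([ 469.2, -327.5,  133.5]))]
[(0.51, array([ 470.2, -325.8,  127.2])), (0.5, array([ 519.4, -209.1,    9.5])), (0.44, array([ 472.9, -709.1,   10.7]))]
tool shift mm [ -62.9 -530.     1.4] psi -0.209 rz -1.804
```

Call:
{"name": "jog_arm", "arguments": {"rows": [[[0, 0, 0], [0, 0, -0.1], 0.0], [[0, 0, 0], [0, 0, -0.14], 0.0], [[0, 0, 0], [0, 0, -0.14], 0.0], [[0, 0, 0], [0, 0, -0.14], 0.0], [[0, 0, 0], [0, 0, -0.14], 0.0], [[0, 0, 0], [0, 0, -0.14], 0.0], [[0, 0, 0], [0, 0, -0.14], 0.0], [[0, 0, 0], [0, 0, -0.14], 0.0], [[0, 0, 0], [0, 0, -0.14], 0.0], [[0, 0, 0], [0, 0, -0.14], 0.0], [[0, 0, 0], [0, 0, -0.14], 0.0], [[0, 0, 0], [0, 0, -0.14], 0.0], [[0, 0, 0], [0, 0, -0.1], 0.0], [[0, 0, 0], [0, 0, -0.064], 0.0], [[0, 0, 0], [0, 0, 0], 0.0]]}}

```text
clock: 24.65
ee_pos: [469.8, -325.6, 300.4]
tool_rot: [[-0.025, 1.0, -0.003], [1.0, 0.025, 0.002], [0.002, -0.003, -1.0]]
wrist_force: [-0.2, -0.6, -1.9]
opening: 0.073
finger_force: 108.3
```

Call:
{"name": "jog_arm", "arguments": {"rows": [[[0.02, 0.004, 0], [0, 0, 0], 0.0], [[0.03, 0.004, 0], [0, 0, 0], 0.0], [[0.038, 0.004, 0], [0, 0, 0], 0.0], [[0.038, 0.004, 0], [0, 0, 0], 0.0], [[0.038, 0.004, 0], [0, 0, 0], 0.0], [[0.038, 0.004, 0], [0, 0, 0], 0.0], [[0.038, 0.004, 0], [0, 0, 0], 0.0], [[0.038, 0.004, 0], [0, 0, 0], 0.0], [[0.038, 0.004, 0], [0, 0, 0], 0.0], [[0.038, 0.004, 0], [0, 0, 0], 0.0], [[0.038, 0.004, 0], [0, 0, 0], 0.0], [[0.038, 0.004, 0], [0, 0, 0], 0.0], [[0.038, 0.004, 0], [0, 0, 0], 0.0], [[0.034, 0.004, 0], [0, 0, 0], 0.0], [[0.02, 0.003, 0], [0, 0, 0], 0.0], [[0.01, 0.002, 0], [0, 0, 0], 0.0], [[0, 0, 0], [0, 0, 0], 0.0]]}}

```text
clock: 26.35
ee_pos: [518.0, 208.3, 301.5]
tool_rot: [[-0.025, 1.0, -0.002], [1.0, 0.025, -0.001], [-0.001, -0.002, -1.0]]
wrist_force: [-0.1, -0.3, -1.6]
opening: 0.071
finger_force: 108.4
```

Run:
```python
from h import *
to([518.1,206,240],1.595); s=telemetry.state(); print(s['clock'],s['ee_pos'],s['opening'],s['wrist_force'])
```

```text
tool shift mm [-2.2  0.1 61.5] psi 1.5955 rz 0.0005
26.35 [518.01349398 208.28594042 301.53728947] 0.07050932631790527 [-0.14673526 -0.33891307 -1.63144134]
```

Call:
{"name": "jog_arm", "arguments": {"rows": [[[-0.002, 0, 0.01], [0, 0, 0], 0.0], [[0, 0, 0.02], [0, 0, 0], 0.0], [[0, 0, 0.02], [0, 0, 0], 0.0], [[0, 0, 0.01], [0, 0, 0], 0.0], [[0, 0, 0], [0, 0, 0], 0.0]]}}

```text
clock: 26.85
ee_pos: [517.7, 204.3, 240.2]
tool_rot: [[-0.023, 1.0, -0.004], [1.0, 0.023, -0.002], [-0.001, -0.004, -1.0]]
wrist_force: [-0.5, -0.3, -1.8]
opening: 0.074
finger_force: 108.4
```

Run:
```python
from h import *
np.set_printoptions(precision=1,suppress=True)
s=telemetry.state(); print(s['clock'],s['ee_pos'],s['opening'],s['wrist_force'])
b=np.mean([camera('side') for _ in range(4)],0).astype(np.uint8); save('side5',b[210:290,230:340],7)
a=np.mean([camera('top') for _ in range(4)],0).astype(np.uint8)
for c in('side','top'):
  for t in('short_column_mid','free_rail_seat','wide_rail_seat','stored_column_mid'): print(c,t,[(round(r['p'],2),np.array(r['position'])) for r in pinpoint(c,t)[:3]])
for c,im in(('top',a),('side',b)):
    im=im.astype(int); m=((im[:,:,2]-im[:,:,0])>18).astype(np.uint8)
    n,l,st,ce=cv2.connectedComponentsWithStats(m)
    for i in range(1,n):
        if 2<=st[i,4]<80:
            w=back(c,ce[i],68)
            if 380<w[0]<600 and 80<w[1]<340: print(c,ce[i],st[i,4],'z68',w[:2],'z40',back(c,ce[i],40)[:2])
```

```text
26.85 [517.7 204.3 240.2] 0.0742333460003599 [-0.5 -0.3 -1.8]
side short_column_mid [(0.6, array([515.8, 203. ,  70. ])), (0.44, array([ 509.2, -208.9,   10.7])), (0.4, array([ 472.4, -703.6,    9.2]))]
side free_rail_seat [(0.75, array([523.5, 208.1,  39.6]))]
side wide_rail_seat [(0.74, array([462.1, 203.4,  37.5])), (0.61, array([518.4, 205.5,   8.4]))]
side stored_column_mid [(0.59, array([411.2, 203.3,  43.1]))]
top short_column_mid [(0.64, array([ 521.6, -204.3,   10.9])), (0.55, array([ 471.1, -710. ,    6.7])), (0.45, array([519.2, 207.4,  68.6]))]
top free_rail_seat [(0.55, array([514.8, 206. ,  41.3]))]
top wide_rail_seat [(0.53, array([ 410.7, -211.1,   -0.6])), (0.41, array([462.5, 206.5,  41.1]))]
top stored_column_mid [(0.42, array([406.5, 203.5,  36.3]))]
top [227.5 183.5] 4 z68 [522.2 148.9] z40 [528.1 155.2]
top [185.5 201.5] 4 z68 [458.1 282.3] z40 [462.5 291.5]
top [236.5 202. ] 2 z68 [460.9 115.4] z40 [465.4 121.1]
top [228.5 218. ] 6 z68 [407.3 138.3] z40 [410.7 144.4]
side [258.1 251.3] 9 z68 [518.6 259. ] z40 [535.1 225.2]
side [296.5 267.5] 12 z68 [396.3 294.7] z40 [407.1 262.5]
side [274. 270.] 9 z68 [448.4 320.1] z40 [461.7 289.1]
```

View pics/side5.png

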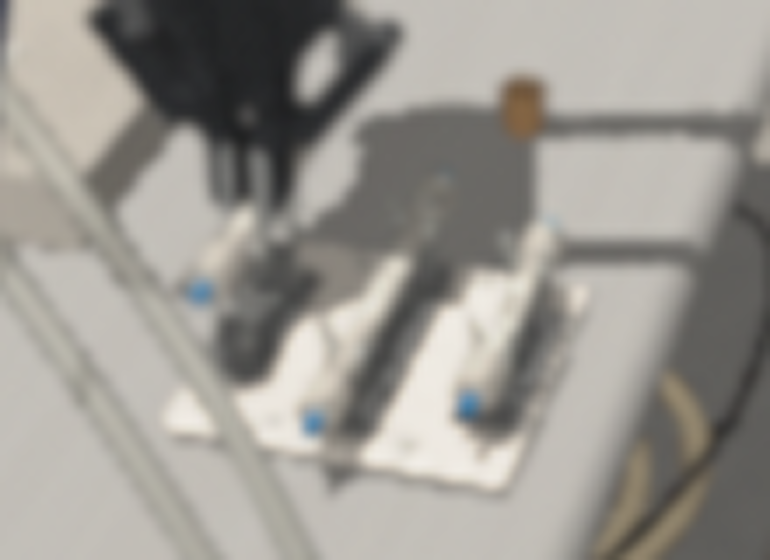

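The side view shows the short column parallel above the free rail, with its near plug at (258,251). The long and stored columns are in place. I lower it.

Call:
{"name": "jog_arm", "arguments": {"rows": [[[0.0015, 0, 0], [0, 0, 0], 0.0], [[0, 0, 0.004], [0, 0, 0], 0.0], [[0, 0, 0.005], [0, 0, 0], 0.0], [[0, 0, 0.004], [0, 0, 0], 0.0], [[0, 0, 0.004], [0, 0, 0], 0.0], [[0, 0, 0], [0, 0, 0], 0.0]]}}

```text
clock: 28.25
ee_pos: [518.0, 206.9, 224.6]
tool_rot: [[-0.024, 1.0, -0.001], [1.0, 0.024, -0.0], [-0.0, -0.001, -1.0]]
wrist_force: [0.4, -0.4, -2.7]
opening: 0.068
finger_force: 108.4
```

Call:
{"name": "jog_arm", "arguments": {"rows": [[[0, 0, 0.002], [0, 0, 0], 0.0], [[0, 0, 0.002], [0, 0, 0], 0.0], [[0, 0, 0], [0, 0, 0], 0.0]]}}

```text
clock: 28.55
ee_pos: [518.3, 207.0, 221.6]
tool_rot: [[-0.024, 1.0, 0.001], [1.0, 0.024, 0.0], [0.0, 0.001, -1.0]]
wrist_force: [1.3, 1.1, -1.2]
opening: 0.068
finger_force: 108.6
```

Call:
{"name": "jog_arm", "arguments": {"rows": [[[0, 0, 0.002], [0, 0, 0], 0.0], [[0, 0, 0.002], [0, 0, 0], 0.0], [[0, 0, 0.002], [0, 0, 0], 0.0], [[0, 0, 0], [0, 0, 0], 0.0]]}}

```text
clock: 28.95
ee_pos: [518.2, 207.0, 215.4]
tool_rot: [[-0.024, 1.0, 0.0], [1.0, 0.024, -0.0], [-0.0, 0.0, -1.0]]
wrist_force: [3.3, 0.2, -1.0]
opening: 0.066
finger_force: 108.7
```

Call:
{"name": "jog_arm", "arguments": {"rows": [[[0, 0, 0.002], [0, 0, 0], 0.0], [[0, 0, 0.002], [0, 0, 0], 0.0], [[0, 0, 0.001], [0, 0, 0], 0.0], [[0, 0, 0], [0, 0, 0], 0.0]]}}

```text
clock: 29.35
ee_pos: [518.2, 207.1, 211.0]
tool_rot: [[-0.024, 1.0, 0.0], [1.0, 0.024, 0.0], [0.0, 0.0, -1.0]]
wrist_force: [0.4, 0.7, 2.3]
opening: 0.068
finger_force: 109.0
```

Call:
{"name": "jog_arm", "arguments": {"rows": [[[0, 0, 0.001], [0, 0, 0], 0.0], [[0, 0, 0.001], [0, 0, 0], 0.0], [[0, 0, 0], [0, 0, 0], 0.0]]}}

```text
clock: 29.65
ee_pos: [518.6, 207.3, 210.8]
tool_rot: [[-0.024, 1.0, 0.003], [1.0, 0.024, 0.001], [0.001, 0.003, -1.0]]
wrist_force: [0.2, -0.1, 9.0]
opening: 0.068
finger_force: 109.8
```

The response matches the long column: a snap, then a stiff stop. I press home, release, lift clear and check.

Call:
{"name": "jog_arm", "arguments": {"rows": [[[0, 0, 0.001], [0, 0, 0], 0.0], [[0, 0, 0.002], [0, 0, 0], 0.0], [[0, 0, 0], [0, 0, 0], 0.0], [[0, 0, -0.003], [0, 0, 0], 0.0], [[0, 0, 0], [0, 0, 0], 0.022], [[0, 0, 0], [0, 0, 0], 0.022], [[0, 0, 0], [0, 0, 0], 0.022], [[0, 0, 0], [0, 0, 0], 0.022], [[0, 0, -0.01], [0, 0, 0], 0.022], [[0, 0, -0.03], [0, 0, 0], 0.022], [[0, 0, -0.035], [0, 0, 0], 0.022], [[0, 0, -0.035], [0, 0, 0], 0.03], [[0, 0, -0.02], [0, 0, 0], 0.04], [[0, 0, 0], [0, 0, 0], 0.04]], "squeeze": 80}}

```text
clock: 31.05
ee_pos: [518.5, 207.2, 343.9]
tool_rot: [[-0.024, 1.0, 0.008], [1.0, 0.024, 0.002], [0.002, 0.008, -1.0]]
wrist_force: [0.3, 0.6, 0.6]
opening: 0.472
finger_force: 0.0
```

Call:
{"name": "jog_arm", "arguments": {"rows": [[[-0.04, 0, 0], [0, 0, 0], 0.04], [[-0.04, 0, 0], [0, 0, 0], 0.04], [[-0.04, 0, 0], [0, 0, 0], 0.04], [[-0.04, 0, 0], [0, 0, 0], 0.04], [[-0.04, 0, 0], [0, 0, 0], 0.04], [[-0.02, 0, 0], [0, 0, 0], 0.04]]}}

```text
clock: 31.65
ee_pos: [523.1, -15.6, 337.4]
tool_rot: [[-0.022, 1.0, -0.002], [1.0, 0.022, -0.001], [-0.001, -0.002, -1.0]]
wrist_force: [0.2, 0.2, 0.5]
opening: 0.469
finger_force: 0.0
```

Run:
```python
from h import *
np.set_printoptions(precision=1,suppress=True)
s=telemetry.state(); print(s['clock'],s['ee_pos'],s['opening'],s['wrist_force'])
b=np.mean([camera('side') for _ in range(4)],0).astype(np.uint8); save('side6',b[210:290,230:340],7)
a=np.mean([camera('top') for _ in range(4)],0).astype(np.uint8)
for c in('side','top'):
  for t in('short_column_mid','long_column_mid','free_rail_seat','wide_rail_seat','stored_column_mid','rack'): print(c,t,[(round(r['p'],2),np.array(r['position'])) for r in pinpoint(c,t)[:3] if r['position'][1]>100])
for c,im in(('top',a),('side',b)):
    im=im.astype(int); m=((im[:,:,2]-im[:,:,0])>18).astype(np.uint8)
    n,l,st,ce=cv2.connectedComponentsWithStats(m)
    for i in range(1,n):
        if 2<=st[i,4]<80:
            w=back(c,ce[i],40)
            if 380<w[0]<600 and 80<w[1]<340: print(c,ce[i],st[i,4],'z40',w[:2])
```

```text
31.65 [523.1 -15.6 337.4] 0.4685375510420582 [0.2 0.2 0.5]
side short_column_mid [(0.44, array([516.6, 212.2,  39.1]))]
side long_column_mid [(0.56, array([466. , 208.7,  37.7]))]
side free_rail_seat [(0.66, array([520.5, 203.9,  39. ]))]
side wide_rail_seat [(0.68, array([464.2, 204.9,  37.7]))]
side stored_column_mid [(0.5, array([409.6, 204.2,  41. ])), (0.4, array([519.6, 207. ,  40.2])), (0.35, array([518.3, 202.6,  10.4]))]
side rack [(0.66, array([462.2, 203.7,   2.1]))]
top short_column_mid [(0.59, array([522.4, 208.2,  35.5]))]
top long_column_mid [(0.64, array([464.2, 206.3,  38.1]))]
top free_rail_seat [(0.74, array([522.8, 205.9,   8.2])), (0.64, array([517.8, 205.9,  40.1]))]
top wide_rail_seat [(0.52, array([461. , 207.4,  38.3]))]
top stored_column_mid [(0.62, array([409.6, 204.2,  37.2]))]
top rack [(0.64, array([463. , 203.1,   1.1]))]
top [194.2 185.4] 5 z40 [518.4 266.7]
top [185.5 201.5] 4 z40 [462.5 291.5]
top [236.3 202. ] 7 z40 [465.4 121.8]
top [192.5 217.5] 4 z40 [409.2 263.9]
side [296.5 267.5] 12 z40 [407.1 262.5]
side [274. 270.] 9 z40 [461.7 289.1]
```

View pics/side6.png

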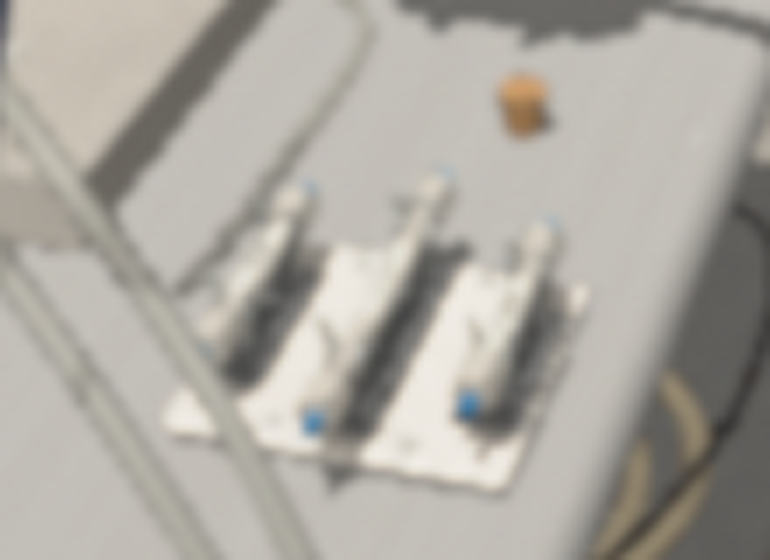

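The side view shows all three columns lying level in their clips. The short one's far plug is at about (274,237) and its near end is hidden behind the hose at about (259,260). From the images its middle is within about 1–2 mm of the seat along the rail. Seating height matches the grasp height to under 1 mm for both columns. I hand in.

```bash
python3 -c "
from plant import sign_off; print(sign_off())"
```

```text
the job is handed in; nothing more can be done
None
```

I snapped the long column into the wide rail and the short one into the free rail, left the stored column in its clips, and handed the job in at about 33 s; the sign-off returned no verdict.

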